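Put the drill-vice parallels back in their rack in order of height

ROBOT

A 7-joint arm with a two-finger parallel gripper is mounted at the origin on a cart in front of the work surface, level with it; the furniture and walls round the work are solid. World frame = base frame: x ahead of the robot, y to its left, z up, the work surface at z = 0. Lengths are in m, angles in rad, forces in N, time in s.
With the tool pointing down it reaches from about 0.425 to 0.95 m from the base axis. Payload 4.7 kg.
Tool frame: the origin (TCP) lies on the centre line of the jaws, within the pads' length; the fingertips stand 11 mm ahead of it and the grasp point (between the pads) lies 8 mm behind it; z points along the fingers, y is the line along which they close (so a half turn about z gives the same grasp; the last joint's range is limited). The gripper opens to 85 mm and grips with 20 to 120 N. Pads are 22 mm wide; open, the fingers measure 114 mm over their backs; the gripper's body (76 mm by 85 mm) begins 54 mm behind the grasp point. The pads swing forward as they close: fully open they stand 13 mm farther back than shut.
Start: joints at [1.13, 0.469, -0.049, 1.532, 0.024, 1.141, -0.082], TCP at [0.27, -0.619, 0.242] pointing down, gripper open.
Joint ranges: [-2.59, 2.59], [-0.33, 1.99], [-1.39, 1.29], [0.1, 2.45], [-1.04, 4.18], [0.21, 1.99], [-2.66, 2.66]. Speed limits (rad/s): [2.57, 2.57, 3.14, 3.14, 3.14, 3.14, 3.14].

INTERFACE

Orientations are given as a 3x3 rotation matrix whose columns are the frame's x, y, z axes.
In Python, from plant import env gives the robot as it stands.
- The arm moves only by the shell command python3 -m inch 'ROWS' [OPENING] [FORCE]. ROWS is JSON, one flat list of numbers, 4 for each row, row after row: the shift along the tool's x, y, z in units of 25 mm (1.0 is 25 mm), then the turn about the tool's z in units of 10 degrees (1.0 is 10 degrees). In form: [dx, dy, dz, turn, dx, dy, dz, turn, ...]. A call has exactly 5 rows; each row is the pose to reach, as a shift and turn from the pose commanded when the call began, along the tool's axes at that moment; what a row does not reach only later rows make up. A row lasts 1/8 s, in which the tool goes at most 62.5 mm and 10.7 degrees, less where a joint would pass 70% of its speed; a pose out of reach is approached as far as the arm can. A call with a gripper value outside its range is refused whole. OPENING is the opening, from 0 (shut) to 1 (fully open), set as the call begins (- or left out, the last holds). The fingers move at their own pace and stop on an object; FORCE is the grip in N (left out, the last holds). Time passes only in rows, so rows that repeat a pose let the fingers close, or fill a call up. It gives the time, the measured TCP pose, the force, the opening and the grip force at its end, in the units of the state.
- env.state(): the state, without advancing time (a new reading comes with each control period).
- env.capture(name): name is "scene" or "top" or "wrist"; returns a dict with "img" (400x640x3 uint8, red, green, blue), "intrinsics" (3x3 intrinsics, pixels), "D" ([k1, k2, p1, p2, k3] as OpenCV has them; the pictures are not rectified), "origin" and "rotation" of the camera in the world. Camera axes: x right, y down, z forward; pixel columns grow to the right and rows downward; lengths in m; the calibration is good to about 2 mm. A picture is of the moment at which its call begins. There is no depth.
- env.job_done(): hands the job in; it is judged then, once.
The state is a dict: "clock": time; "qpos": joint angles; "joint_velocities": joint speeds; "effort": joint torques, N m; "tool_pos": TCP position; "tool_rot": TCP orientation; "contact_force": force on the tool from outside, world axes, zero at the start; "wrist_torque": the same for the moment, N m; "finger_gap": opening from 0.0 (shut) to 1.0 (fully open); "grip_force": force on a finger pad.
Only numpy, scipy, OpenCV 4.12 (cv2) and the standard library are available. Lean on these libraries where they do the work, as an engineer would, in place of code of your own. Each camera call takes 0.05 s, during which the arm holds its last target. There are 200 camera calls.

TASK

Put the four loose steel parallels back into the rack beside the drill, one to a slot, standing on edge and seated right down, their ends about level with the rack's edges; set them down, do not drop them. The tallest of the set already stands in one end slot: going along the row from it, the parallels must step down in height, so that the lowest ends up in the slot at the far end.

Things in the scene. Friction and masses are not known exactly. Their poses are not given: they have to be found in the camera images.
- parallel_46_center (a point): Ground steel parallel (flat steel bar with a row of round holes through its sides), standing loose on its long edge on the bench: 100 mm long, 12 mm thick, 46 mm high, about 0.30 kg; the tallest of the four loose ones. The point is the middle of the bar, half-way up (23 mm above its lower edge). x runs along its length (it is the same either way round), y through its thickness, z up.
- parallel_38_center (a point): Ground steel parallel (flat steel bar with a row of round holes through its sides), standing loose on its long edge on the bench: 100 mm long, 12 mm thick, 38 mm high, about 0.25 kg; the second tallest of the four. The point is the middle of the bar, half-way up (19 mm above its lower edge). x runs along its length (it is the same either way round), y through its thickness, z up.
- parallel_30_center (a point): Ground steel parallel (flat steel bar with a row of round holes through its sides), standing loose on its long edge on the bench: 100 mm long, 12 mm thick, 30 mm high, about 0.20 kg; the second lowest. The point is the middle of the bar, half-way up (15 mm above its lower edge). x runs along its length (it is the same either way round), y through its thickness, z up.
- parallel_22_center (a point): Ground steel parallel (flat steel bar with a row of round holes through its sides), standing loose on its long edge on the bench: 100 mm long, 12 mm thick, 22 mm high, about 0.15 kg; the lowest. The point is the middle of the bar, half-way up (11 mm above its lower edge). x runs along its length (it is the same either way round), y through its thickness, z up.
- rack: Rack for the parallels, fixed to the bench: two slotted hardwood combs on a dark steel plate, 100 by 240 mm, five slots 46 mm apart. Origin: middle of its underside; y runs along the row, x along the slots. The combs (top 28 mm above the bench) lie 25 to 50 mm either side of the row's centre line; the 50 mm channel between them is open down to the plate, 6 mm above the bench, for the fingers.
- slot_a_floor (a point): One of the four empty, like slots of the rack (letters mean nothing; the slots change places). Point: middle of its floor, 12 mm above the bench; x along the slot, y along the row. The slot is 13.6 mm wide; over the upper 7 mm its mouth opens in a V to 25.5 mm. The combs' top is 16 mm above this floor; the bar rests on both combs, 25 to 50 mm either side of the point.
- slot_b_floor (a point): One of the four empty, like slots of the rack (letters mean nothing; the slots change places). Point: middle of its floor, 12 mm above the bench; x along the slot, y along the row. The slot is 13.6 mm wide; over the upper 7 mm its mouth opens in a V to 25.5 mm. The combs' top is 16 mm above this floor; the bar rests on both combs, 25 to 50 mm either side of the point.
- slot_c_floor (a point): One of the four empty, like slots of the rack (letters mean nothing; the slots change places). Point: middle of its floor, 12 mm above the bench; x along the slot, y along the row. The slot is 13.6 mm wide; over the upper 7 mm its mouth opens in a V to 25.5 mm. The combs' top is 16 mm above this floor; the bar rests on both combs, 25 to 50 mm either side of the point.
- slot_d_floor (a point): One of the four empty, like slots of the rack (letters mean nothing; the slots change places). Point: middle of its floor, 12 mm above the bench; x along the slot, y along the row. The slot is 13.6 mm wide; over the upper 7 mm its mouth opens in a V to 25.5 mm. The combs' top is 16 mm above this floor; the bar rests on both combs, 25 to 50 mm either side of the point.
- slot_tallest_floor (a point): The slot at one end of the rack (either end) in which the tallest parallel of the set, 54 mm high, already stands, held fast; its top is 66 mm above the bench. Point: middle of the slot floor, 12 mm above the bench; x along the slot, y along the row. The empty slots lie 46, 92, 138 and 184 mm from it along the row.

How it is judged:
At the end, for the whole second after the job is handed in: From the fixed tallest parallel on, the 46, 38, 30 and 22 mm ones stand in the 1st, 2nd, 3rd and 4th slot (within 8 mm along the row), on the slot floor within 3 mm, centred lengthwise within 15 mm, in line within 0.12 rad, upright within 0.17 rad, released and at rest (horizontal distance between parallel_46_center and slot_tallest_floor between 0.038 and 0.054 m and x of parallel_46_center in the frame of slot_tallest_floor between -0.015 and 0.015 m and z of parallel_46_center in the frame of slot_tallest_floor between 0.02 and 0.026 m and angle between the x axis of each of parallel_46_center, parallel_38_center, parallel_30_center, parallel_22_center and the x axis of slot_tallest_floor, either way round below 0.12 rad and angle between each of parallel_46_center, parallel_38_center, parallel_30_center, parallel_22_center's own z axis and vertical below 0.17 rad and linear speed of each of parallel_46, parallel_38, parallel_30, parallel_22 below 0.01 m/s and horizontal distance between parallel_38_center and slot_tallest_floor between 0.084 and 0.1 m and x of parallel_38_center in the frame of slot_tallest_floor between -0.015 and 0.015 m and z of parallel_38_center in the frame of slot_tallest_floor between 0.016 and 0.022 m and horizontal distance between parallel_30_center and slot_tallest_floor between 0.13 and 0.146 m and x of parallel_30_center in the frame of slot_tallest_floor between -0.015 and 0.015 m and z of parallel_30_center in the frame of slot_tallest_floor between 0.012 and 0.018 m and horizontal distance between parallel_22_center and slot_tallest_floor between 0.176 and 0.192 m and x of parallel_22_center in the frame of slot_tallest_floor between -0.015 and 0.015 m and z of parallel_22_center in the frame of slot_tallest_floor between 0.008 and 0.014 m); the robot touches nothing.
It fails at once if a parallel is dropped: it moves at over 0.8 m/s with no finger touching it ((linear speed of parallel_46 above 0.8 m/s and contact force between the fingers and parallel_46 below 0.05 N) or (linear speed of parallel_38 above 0.8 m/s and contact force between the fingers and parallel_38 below 0.05 N) or (linear speed of parallel_30 above 0.8 m/s and contact force between the fingers and parallel_30 below 0.05 N) or (linear speed of parallel_22 above 0.8 m/s and contact force between the fingers and parallel_22 below 0.05 N)).
It also fails if it takes over 112 s, if anything falls off the work surface, if the arm or the gripper's body presses on something with over 40 N, if the wrist force passes 120 N, or if a joint passes its speed limit or range.

## Working session

There is one attempt and no reset: what is moved stays moved. The work goes in short steps, Python scripts to look and compute and a shell command to move; the robot and the scene stay as the last step left them, time stands still between calls to the robot, and variables do not carry over. Pictures are saved under pics/ and viewed, at most 14 in all, crops included, and the job is handed in when it is done.

```bash
mkdir -p pics; ls
python3 - <<'E'
from plant import env
import cv2
s=env.state()
print({k:s[k] for k in ('clock','tool_pos','tool_rot','finger_gap','contact_force')})
for n in ('scene','top'):
    c=env.capture(n); cv2.imwrite(f'pics/{n}0.png',c['img'][:,:,::-1]); print(n,c['origin'],c['rotation'],c['intrinsics'],c['D'])
E
```

```text
pics
{'clock': 0.0, 'tool_pos': array([ 0.26993212, -0.61804478,  0.24122618]), 'tool_rot': array([[ 9.16384516e-01,  4.00298135e-01, -9.06982827e-04],
       [ 4.00299146e-01, -9.16382774e-01,  1.79035148e-03],
       [-1.14469083e-04, -2.00371482e-03, -9.99997986e-01]]), 'finger_gap': 0.9980285905712153, 'contact_force': array([ 0.50090349, -0.65756878, -0.59306596])}
scene [ 0.00117819 -0.59158792  0.43965358] [[ 0.7123868  -0.34083995  0.61346   ]
 [-0.70176898 -0.33970972  0.62619294]
 [-0.00503325 -0.87659879 -0.48119563]] [[464.82127224   0.         315.68317509]
 [  0.         464.82127224 197.33828209]
 [  0.           0.           1.        ]] [-0.13671508  0.          0.          0.          0.        ]
top [ 0.37195552 -0.04739541  0.89703373] [[ 0.00222589 -0.98154575  0.1912145 ]
 [-0.99949232 -0.00826107 -0.03077103]
 [ 0.03178281 -0.19104893 -0.98106583]] [[408.75064851   0.         327.43719517]
 [  0.         408.75064851 202.21398553]
 [  0.           0.           1.        ]] [0.02788479 0.         0.         0.         0.        ]
```

View pics/top0.png

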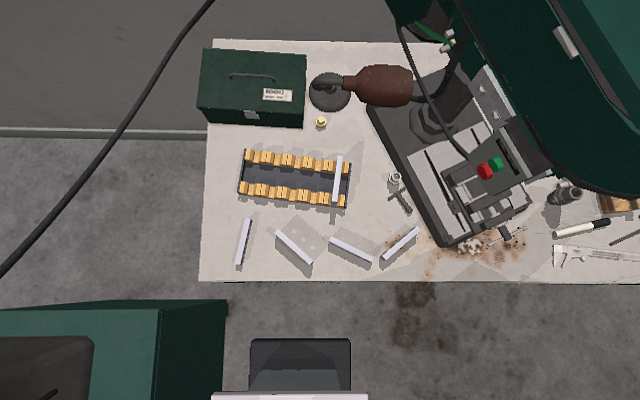

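View pics/scene0.png

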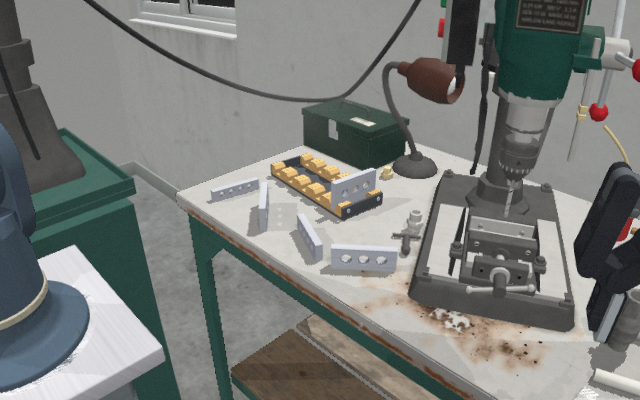

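Top view: the rack spans about (240,175)–(350,180) with the tallest bar at its right (−y) end. The four bars are near (243,242), (294,246), (350,250) and (400,244). The scene view shows the same bars at (235,187), (264,205), (310,237) and (364,258).

```bash
cat > h.py <<'E'
import numpy as np, cv2
from plant import env
def ray(c,uv):
    p=cv2.undistortPoints(np.array(uv,float).reshape(-1,1,2),c['intrinsics'],c['D']).reshape(-1,2)
    return np.c_[p,np.ones(len(p))]@np.array(c['rotation']).T
def plane(c,uv,z):
    d=ray(c,uv); o=np.array(c['origin']); return o+d*((z-o[2])/d[:,2])[:,None]
def proj(c,P):
    R=np.array(c['rotation']); q=(np.array(P,float).reshape(-1,3)-c['origin'])@R
    return cv2.projectPoints(q,np.zeros(3),np.zeros(3),c['intrinsics'],np.array(c['D']))[0].reshape(-1,2)
E
python3 - <<'E'
from h import *
a=cv2.imread('pics/top0.png')[140:285,220:430]; b=cv2.imread('pics/scene0.png')[145:280,200:410]
cv2.imwrite('pics/crop0.png',cv2.resize(np.vstack([cv2.resize(a,None,fx=3.8,fy=3.8*.54*1,interpolation=0)]) if 0 else a,None,fx=3.8,fy=3.8,interpolation=0))
cv2.imwrite('pics/crop1.png',cv2.resize(b,None,fx=3.8,fy=3.8,interpolation=0))
E
```

```text
(no output)
```

View pics/crop0.png

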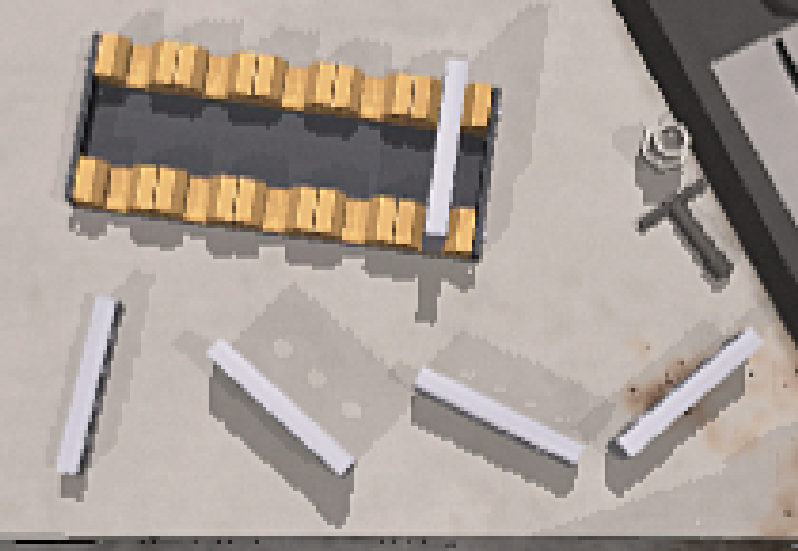

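View pics/crop1.png

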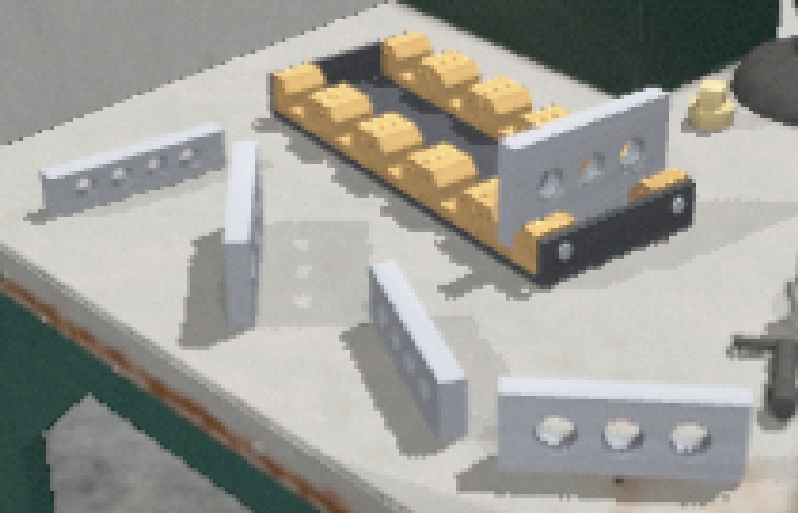

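Bars from left to right in the top view look like 22 (4 holes, low), 46, 30 and 38. I'll check this metrically.

```bash
cat > m.py <<'E'
from h import *
c=env.capture('top'); im=c['img'].astype(int)
m=((im.min(2)>185)&(im[:,:,2]>im[:,:,0]+8)).astype(np.uint8)
m[:140]=0;m[280:]=0;m[:,:225]=0;m[:,425:]=0
s=env.capture('scene')
n,l,st,ce=cv2.connectedComponentsWithStats(m,connectivity=8)
for i in range(1,n):
    if st[i,4]<60: continue
    pts=np.argwhere(l==i)[:,::-1].astype(float)
    print('comp',st[i],ce[i].round(1))
    for h in ([.066] if ce[i][1]<210 else [.022,.030,.038,.046]):
        P=plane(c,pts,h)[:,:2]; (cx,cy),(w,hh),a=cv2.minAreaRect((P*1000).astype(np.float32))
        q=P-P.mean(0); u,sv,vt=np.linalg.svd(q,full_matrices=False); d=vt[0]; L=np.ptp(q@d)
        mid=P.mean(0); tc=proj(s,[[*mid,h],[*mid,0]])
        ends=proj(s,[[*(mid+d*.05),h],[*(mid-d*.05),h]])
        print(h,mid.round(4),'yaw',np.degrees(np.arctan2(d[1],d[0])).round(1)%180,'L',L.round(4),'W',round(min(w,hh),1),'scene top ends',ends.round(1).tolist())
E
python3 m.py
python3 - <<'E'
import cv2
i=cv2.imread('pics/top0.png')
for u,v in ((243,242),(295,246),(350,250),(400,244),(338,180),(260,260)): print(u,v,i[v-1:v+2,u-2:u+3].tolist()[1])
E
```

```text
243 242 [[217, 206, 210], [217, 205, 210], [220, 212, 214], [217, 207, 209], [84, 79, 79]]
295 246 [[220, 211, 214], [222, 212, 218], [224, 216, 220], [227, 216, 219], [201, 197, 203]]
350 250 [[202, 192, 196], [214, 203, 206], [222, 211, 215], [219, 207, 211], [218, 206, 210]]
400 244 [[220, 209, 214], [218, 206, 210], [211, 200, 206], [216, 206, 210], [224, 211, 214]]
338 180 [[226, 219, 222], [224, 215, 220], [223, 214, 219], [230, 217, 222], [103, 100, 99]]
260 260 [[179, 186, 197], [179, 186, 197], [181, 186, 198], [181, 186, 196], [182, 187, 198]]
```

```bash
sed -i 's/^m=.*/m=((im.min(2)>165)\&(im[:,:,2]>im[:,:,0]-1)).astype(np.uint8)/' m.py; python3 m.py
```

```text
comp [332 156  11  46 252] [336.9 178.3]
0.066 [ 0.5855 -0.0933] yaw 172.6 L 0.0991 W 11.8 scene top ends [[331.8, 182.6], [372.9, 167.9]]
comp [235 218  15  47 252] [242.2 240.6]
0.022 [0.4579 0.1063] yaw 169.4 L 0.0993 W 11.4 scene top ends [[210.5, 190.6], [256.3, 177.5]]
0.03 [0.4572 0.1049] yaw 169.4 L 0.0984 W 11.3 scene top ends [[210.1, 187.3], [256.1, 174.3]]
0.038 [0.4564 0.1035] yaw 169.4 L 0.0975 W 11.2 scene top ends [[209.7, 184.0], [256.0, 171.1]]
0.046 [0.4556 0.1021] yaw 169.4 L 0.0965 W 11.1 scene top ends [[209.3, 180.6], [255.9, 167.8]]
comp [383 226  37  34 252] [400.8 242.8]
0.022 [ 0.455 -0.233] yaw 129.8 L 0.1006 W 12.1 scene top ends [[331.4, 254.6], [397.2, 257.9]]
0.03 [ 0.4542 -0.2313] yaw 129.8 L 0.0997 W 12.0 scene top ends [[330.3, 250.1], [396.4, 253.4]]
0.038 [ 0.4535 -0.2296] yaw 129.8 L 0.0988 W 11.9 scene top ends [[329.2, 245.5], [395.7, 248.8]]
0.046 [ 0.4527 -0.2279] yaw 129.8 L 0.0978 W 11.8 scene top ends [[328.1, 240.8], [394.9, 244.1]]
comp [275 229  38  36 271] [293.1 246.3]
0.022 [ 0.4463 -0.0018] yaw 48.30000000000001 L 0.1018 W 12.1 scen
[... 155 characters left out ...]
038 [ 0.445  -0.0026] yaw 48.30000000000001 L 0.0999 W 11.9 scene top ends [[261.3, 211.9], [264.1, 185.0]]
0.046 [ 0.4443 -0.003 ] yaw 48.30000000000001 L 0.099 W 11.8 scene top ends [[260.9, 208.0], [263.7, 181.5]]
comp [329 237  45  25 251] [350.8 248.6]
0.022 [ 0.4419 -0.1249] yaw 63.900000000000006 L 0.1001 W 10.6 scene top ends [[318.5, 248.9], [300.0, 217.3]]
0.03 [ 0.4412 -0.1242] yaw 63.900000000000006 L 0.0992 W 10.5 scene top ends [[317.9, 244.6], [299.3, 213.3]]
0.038 [ 0.4406 -0.1235] yaw 63.900000000000006 L 0.0982 W 10.4 scene top ends [[317.3, 240.3], [298.6, 209.3]]
0.046 [ 0.4399 -0.1228] yaw 63.900000000000006 L 0.0973 W 10.3 scene top ends [[316.6, 235.9], [298.0, 205.3]]
```

Scene-view top-edge ends match 22, 46, 30 and 38 left to right. So: 22 at (0.458,0.106), 46 at (0.444,−0.003), 30 at (0.441,−0.124), 38 at (0.4535,−0.230). The tallest is at (0.5855,−0.093), slot yaw −7.4°.

```bash
cat > g.py <<'E'
import sys; from h import *
B={'22':(.4579,.1063,169.4),'46':(.4443,-.003,48.3),'30':(.4412,-.1242,63.9),'38':(.4535,-.2296,129.8)}
k={'46':1,'38':2,'30':3,'22':4}
T=np.array([.5855,-.0933]); r=np.radians(-7.4); row=np.array([-np.sin(r),np.cos(r)])
def goal(a):
    if a in B: return B[a]
    p=T+row*.046*k[a[1:]]; return (*p,-7.4)   # 's46' -> slot of the 46
s=env.state(); R=np.array(s['tool_rot']); p=np.array(s['tool_pos'])
y0=np.degrees(np.arctan2(R[1,0],R[0,0]))
print('t',round(s['clock'],2),'p',p.round(4),'yaw',y0.round(1),'q7',s['qpos'][6].round(2),'gap',s['finger_gap'].round(3),'grip',np.round(s['grip_force'],1))
for a in sys.argv[1:]:
    n,z=a.split(','); x,y,w=goal(n); d=R.T@(np.array([x,y,float(z)])-p)/.025
    t=(y0-w+90)%180-90
    print(a,(round(x,3),round(y,3)),'units',d.round(2),'turn',round(t/10,2),'or',round((t-180*np.sign(t))/10,2))
E
python3 g.py 38,0.12
```

```text
Traceback (most recent call last):
  File "g.py", line 10, in <module>
    print('t',round(s['clock'],2),'p',p.round(4),'yaw',y0.round(1),'q7',s['qpos'][6].round(2),'gap',s['finger_gap'].round(3),'grip',np.round(s['grip_force'],1))
                                                                                                    ^^^^^^^^^^^^^^^^^^^^^
AttributeError: 'float' object has no attribute 'round'
```

```bash
sed -i "s/s\['finger_gap'\].round(3)/round(s['finger_gap'],3)/" g.py; python3 g.py 38,0.12
```

```text
t 0.3 p [ 0.2701 -0.6184  0.242 ] yaw 23.6 q7 -0.08 gap 1.001 grip 0.0
38,0.12 (0.454, -0.23) units [ 12.95 -11.31   4.89] turn 7.38 or -10.62
```

```bash
python3 -m inch '[1.3,-1.1,0.5,0.6, 2.8,-2.4,1,1.6, 4.5,-3.9,1.6,2.6, 6.3,-5.4,2.2,3.6, 7.5,-6.5,2.8,4.4]' 0.6 60; python3 g.py 38,0.12
```

```text
clock: 0.92
tool_pos: [0.3785, -0.3918, 0.172]
tool_rot: [[0.936, -0.351, 0.001], [-0.351, -0.936, 0.0], [0.001, -0.001, -1.0]]
contact_force: [0.6, -0.2, 0.5]
finger_gap: 0.6
grip_force: 0.0
t 0.93 p [ 0.3785 -0.3918  0.172 ] yaw -20.5 q7 -1.19 gap 0.6 grip 0.0
38,0.12 (0.454, -0.23) units [ 0.53 -7.13  2.09] turn 2.97 or -15.03
```

```bash
python3 -m inch '[0.1,-1.6,0.4,0.7, 0.2,-3.6,1,1.5, 0.4,-5.5,1.6,2.3, 0.5,-6.7,2,2.9, 0.5,-7.1,2.1,3]' >/dev/null; python3 g.py 38,0.030
python3 - <<'E'
from h import *
c=env.capture('wrist'); cv2.imwrite('pics/w1.png',c['img'][:,:,::-1])
P=proj(c,[[.4535,-.2296,.038]]); print(P)
E
```

```text
t 1.55 p [ 0.4512 -0.2305  0.1194] yaw -50.2 q7 -2.02 gap 0.599 grip 0.0
38,0.030 (0.454, -0.23) units [ 0.03 -0.09  3.57] turn 0.0 or -18.0
[[313.16418749 214.7617474 ]]
```

View pics/w1.png

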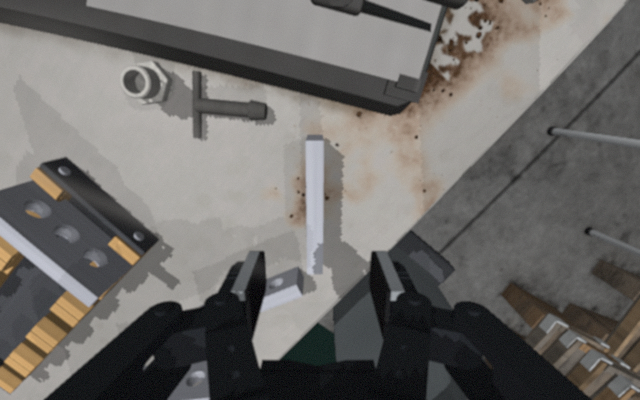

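The bar stands upright in view at (315,137)–(317,272), midway between the fingers. I'll check its lengthwise centre, then grasp.

```bash
python3 - <<'E'
from h import *
c=env.capture('wrist'); P=plane(c,[[314.5,136.5],[317,272.5]],.038); print(P.round(4),P.mean(0).round(4))
E
python3 g.py 38,0.020
```

```text
[[ 0.4878 -0.2723  0.038 ]
 [ 0.4217 -0.1956  0.038 ]] [ 0.4547 -0.234   0.038 ]
t 1.65 p [ 0.4508 -0.2322  0.1198] yaw -50.3 q7 -2.02 gap 0.6 grip 0.0
38,0.020 (0.454, -0.23) units [-0.01 -0.15  3.99] turn -0.01 or 17.99
```

```bash
python3 -m inch '[0.05,-0.1,0.7,0, 0.1,-0.1,1.7,0, 0.1,-0.1,2.7,0, 0.1,-0.1,3.6,0, 0.1,-0.1,4,0]'; python3 -m inch '[0,0,0,0,0,0,0,0,0,0,0,0,0,0,0,0,0,0,0,0]' 0 60; python3 g.py s38,0.13
```

```text
clock: 2.28
tool_pos: [0.4531, -0.2348, 0.0192]
tool_rot: [[0.636, -0.772, -0.001], [-0.772, -0.636, -0.001], [-0.0, 0.001, -1.0]]
contact_force: [-0.1, -0.0, 0.2]
finger_gap: 0.601
grip_force: 0.0
clock: 2.9
tool_pos: [0.4549, -0.2336, 0.0209]
tool_rot: [[0.637, -0.771, 0.002], [-0.771, -0.637, -0.001], [0.002, -0.001, -1.0]]
contact_force: [-0.7, -0.3, 5.7]
finger_gap: 0.127
grip_force: 59.5
t 2.9 p [ 0.4549 -0.2336  0.0209] yaw -50.4 q7 -2.01 gap 0.127 grip 59.5
s38,0.13 (np.float64(0.597), np.float64(-0.002)) units [ -3.49 -10.29  -4.36] turn -4.3 or 13.7
```

```bash
python3 -m inch '[0,0,-0.7,0, 0,0,-2,0, -0.3,-0.8,-3.2,-0.2, -0.8,-2.4,-4,-0.9, -1.3,-4,-4.2,-1.7]' >/dev/null; python3 g.py s38,0.10
```

```text
t 3.52 p [ 0.5114 -0.1434  0.1263] yaw -33.2 q7 -1.97 gap 0.13 grip 58.6
s38,0.10 (np.float64(0.597), np.float64(-0.002)) units [-0.22 -6.61  1.06] turn -2.58 or 15.42
```

```bash
python3 -m inch '[0,-1.5,0,-0.5, -0.1,-3.4,0,-1.3, -0.2,-5.2,0.3,-2.1, -0.2,-6.3,0.7,-2.5, -0.2,-6.6,1,-2.6]' >/dev/null;  python3 -m inch '[0,0,0,0,0,0,0,0,0,0,0,0,0,0,0,0,0,0,0,0]' >/dev/null; python3 g.py s38,0.033
python3 - <<'E'
from h import *
c=env.capture('wrist'); cv2.imwrite('pics/w2.png',c['img'][:,:,::-1])
E
```

```text
t 4.78 p [ 0.5971 -0.004   0.1001] yaw -7.4 q7 -1.86 gap 0.126 grip 58.6
s38,0.033 (np.float64(0.597), np.float64(-0.002)) units [-0.   -0.08  2.68] turn -0.0 or 18.0
```

View pics/w2.png

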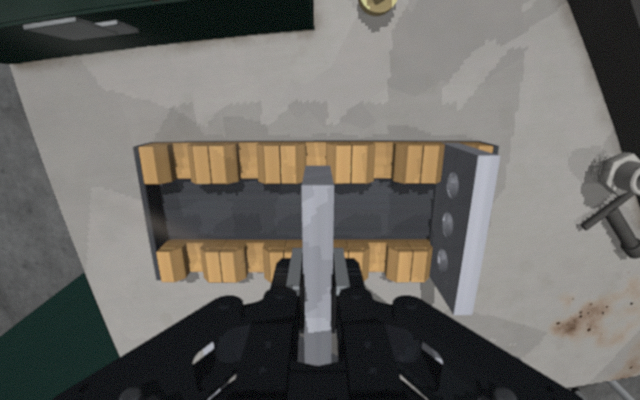

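The middle slot (far comb) is at about (316,162) and the held bar is above it, in line. Quick numeric check of the slot.

```bash
python3 - <<'E'
from h import *
c=env.capture('wrist'); r=np.radians(-7.4); d=np.array([np.cos(r),np.sin(r)]); n=np.array([-d[1],d[0]])
P=plane(c,[[183,150],[250.5,150],[316.5,150],[383.5,150]],.024)[:,:2]
T=np.array([.5855,-.0933])
print(((P-T)@n).round(4),((P-T)@d).round(4))
E
python3 g.py s38,0.033
```

```text
[0.1777 0.1332 0.0902 0.0466] [0.0474 0.0472 0.0471 0.0472]
t 4.88 p [ 0.5971 -0.0037  0.1   ] yaw -7.4 q7 -1.86 gap 0.129 grip 58.6
s38,0.033 (np.float64(0.597), np.float64(-0.002)) units [-0.   -0.07  2.68] turn -0.0 or 18.0
```

```bash
python3 -m inch '[0,-0.04,0.4,0, 0,-0.04,1.1,0, 0,-0.04,1.7,0, 0,-0.04,2.1,0, 0,-0.04,2.3,0]'; python3 -m inch '[0,0,0.1,0, 0,0,0.2,0, 0,0,0.3,0, 0,0,0.38,0, 0,0,0.38,0]'
```

```text
clock: 5.5
tool_pos: [0.5969, -0.0027, 0.0412]
tool_rot: [[0.992, -0.129, -0.001], [-0.129, -0.992, -0.0], [-0.001, 0.0, -1.0]]
contact_force: [0.1, -1.0, -1.5]
finger_gap: 0.124
grip_force: 58.7
clock: 6.12
tool_pos: [0.5975, -0.0026, 0.033]
tool_rot: [[0.992, -0.129, 0.001], [-0.129, -0.992, -0.0], [0.001, -0.0, -1.0]]
contact_force: [0.7, -0.1, -0.6]
finger_gap: 0.13
grip_force: 58.9
```

```bash
python3 -m inch '[0,0,0.02,0, 0,0,0.04,0, 0,0,0.06,0, 0,0,0.08,0, 0,0,0.08,0]'|grep -E 'pos|force'
```

```text
tool_pos: [0.5974, -0.0027, 0.0329]
contact_force: [-5.3, -0.3, 12.9]
grip_force: 61.1
```

```bash
python3 -m inch '[0,0,-0.06,0,0,0,-0.06,0,0,0,-0.06,0,0,0,-0.06,0,0,0,-0.06,0]' 0.35 |grep -E 'pos|force|gap'; python3 -m inch '[0,0,-0.5,0, 0,0,-1.5,0, 0,0,-2.6,0, 0,0,-3.5,0, 0,0,-3.8,0]' |grep -E 'pos|force'; python3 g.py 46,0.12
```

```text
tool_pos: [0.5972, -0.0027, 0.0322]
contact_force: [0.7, -0.2, -0.2]
finger_gap: 0.352
grip_force: 0.0
tool_pos: [0.5983, -0.0026, 0.1296]
contact_force: [0.2, -0.3, -1.3]
grip_force: 0.0
t 8.0 p [ 0.5983 -0.0026  0.1296] yaw -7.4 q7 -1.85 gap 0.353 grip 0.0
46,0.12 (0.444, -0.003) units [-6.11  0.81  0.36] turn -5.57 or 12.43
```

```bash
python3 -m inch '[-1,0.1,0.1,-0.8, -2.7,0.3,0.2,-1.9, -4.4,0.6,0.3,-3, -5.6,0.8,0.4,-4, -6.1,0.8,0.4,-5]' 0.6 >/dev/null; python3 -m inch '[0,0,0,-0.57, 0,0,0,-0.57, 0,0,0,-0.57,0,0,0,-0.57,0,0,0,-0.57]'>/dev/null
python3 - <<'E'
from h import *
c=env.capture('wrist'); cv2.imwrite('pics/w3.png',c['img'][:,:,::-1])
E
python3 g.py 46,0.028
```

```text
t 9.3 p [ 0.4435 -0.0028  0.1173] yaw 48.3 q7 -0.99 gap 0.601 grip 0.0
46,0.028 (0.444, -0.003) units [0.02 0.03 3.57] turn -0.0 or 18.0
```

View pics/w3.png

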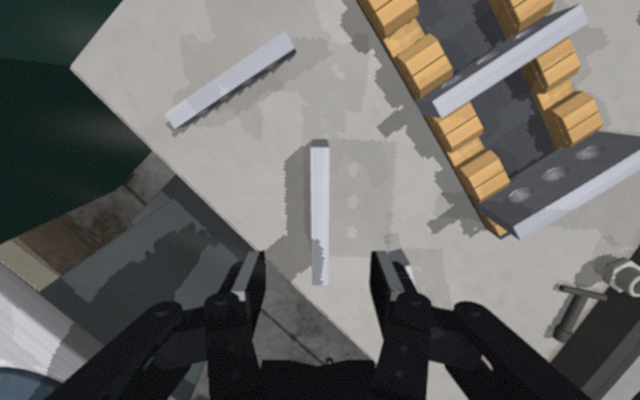

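The 38 stands in the middle slot, and the 46 is centred between the fingers at (319,145–283).

```bash
python3 -m inch '[0,0,0.6,0, 0,0,1.5,0, 0,0,2.5,0, 0,0,3.3,0, 0,0,3.6,0]'|grep -E 'force|pos'; python3 -m inch '[0,0,0,0,0,0,0,0,0,0,0,0,0,0,0,0,0,0,0,0]' 0 60|grep -E 'force|pos|gap';  python3 -m inch '[0,0,-0.7,0, 0,0,-1.7,0, 0,0,-2.9,0, 0,0,-4,0.4, 0,0,-4.4,1.2]'|grep -E 'force|pos'; python3 g.py s46,0.125
```

```text
tool_pos: [0.4423, -0.0028, 0.0256]
contact_force: [-0.0, -0.6, -0.3]
grip_force: 0.0
tool_pos: [0.4442, -0.0028, 0.028]
contact_force: [0.2, -0.4, 5.7]
finger_gap: 0.128
grip_force: 59.6
tool_pos: [0.4433, -0.003, 0.1382]
contact_force: [-0.3, 0.1, -3.6]
grip_force: 58.8
t 11.18 p [ 0.4433 -0.003   0.1382] yaw 36.0 q7 -1.17 gap 0.129 grip 58.8
s46,0.125 (np.float64(0.591), np.float64(-0.048)) units [3.74 4.93 0.54] turn 4.34 or -13.66
```

```bash
python3 -m inch '[0.5,0.7,0.1,0.7, 1.5,2,0.2,1.7, 2.6,3.5,0.3,2.7, 3.4,4.5,0.4,3.6, 3.7,4.9,0.5,4.3]' >/dev/null; python3 -m inch '[0,0,0,0,0,0,0,0,0,0,0,0,0,0,0,0,0,0,0,0]' >/dev/null; python3 g.py s46,0.04
```

```text
t 12.43 p [ 0.5904 -0.0468  0.125 ] yaw -6.7 q7 -1.77 gap 0.129 grip 58.8
s46,0.04 (np.float64(0.591), np.float64(-0.048)) units [0.04 0.03 3.4 ] turn 0.07 or -17.93
```

```bash
python3 -m inch '[0,0.03,0.5,0.07, 0,0.03,1.4,0.07, 0,0.03,2.2,0.07, 0,0.03,2.8,0.07, 0,0.03,3.05,0.07]'|grep -E 'pos|force'; python3 -m inch '[0,0,0.1,0, 0,0,0.2,0, 0,0,0.28,0, 0,0,0.34,0, 0,0,0.34,0]'|grep -E 'pos|force'
```

```text
tool_pos: [0.5898, -0.0476, 0.0472]
contact_force: [0.3, -0.5, -3.2]
grip_force: 58.8
tool_pos: [0.5905, -0.0476, 0.0401]
contact_force: [-0.1, 0.1, -3.6]
grip_force: 58.8
```

```bash
python3 -m inch '[0,0,0.02,0, 0,0,0.04,0, 0,0,0.06,0, 0,0,0.08,0, 0,0,0.08,0]'|grep -E 'pos|force'
```

```text
tool_pos: [0.5905, -0.0476, 0.04]
contact_force: [-5.2, -0.3, 11.5]
grip_force: 61.1
```

```bash
python3 -m inch '[0,0,-0.06,0,0,0,-0.06,0,0,0,-0.06,0,0,0,-0.06,0,0,0,-0.06,0]' 0.35 |grep -E 'pos|force|gap'; python3 -m inch '[0,0,-0.5,0, 0,0,-1.4,0, 0,0,-2.4,0, 0,0,-3.2,0, 0,0,-3.5,0]' |grep -E 'pos|force'; python3 g.py 30,0.12
```

```text
tool_pos: [0.5904, -0.0476, 0.0394]
contact_force: [0.4, -0.3, -0.1]
finger_gap: 0.354
grip_force: 0.0
tool_pos: [0.5914, -0.0476, 0.1291]
contact_force: [0.8, -0.3, -0.3]
grip_force: 0.0
t 15.55 p [ 0.5914 -0.0476  0.1291] yaw -7.4 q7 -1.78 gap 0.35 grip 0.0
30,0.12 (0.441, -0.124) units [-5.56  3.81  0.35] turn -7.13 or 10.87
```

```bash
python3 -m inch '[-0.8,0.6,0.1,-0.8, -2.4,1.6,0.2,-1.8, -4,2.7,0.3,-2.8, -5.1,3.5,0.35,-3.8, -5.56,3.8,0.35,-4.8]' 0.6 >/dev/null; python3 -m inch '[0,0,0,-1, 0,0,0,-2, 0,0,0,-2.3,0,0,0,-2.33,0,0,0,-2.33]'>/dev/null
python3 - <<'E'
from h import *
c=env.capture('wrist'); cv2.imwrite('pics/w4.png',c['img'][:,:,::-1])
E
python3 g.py 30,0.016
```

```text
t 16.85 p [ 0.4403 -0.1238  0.1183] yaw 63.9 q7 -0.48 gap 0.597 grip 0.0
30,0.016 (0.441, -0.124) units [0.   0.04 4.09] turn -0.0 or 18.0
```

View pics/w4.png

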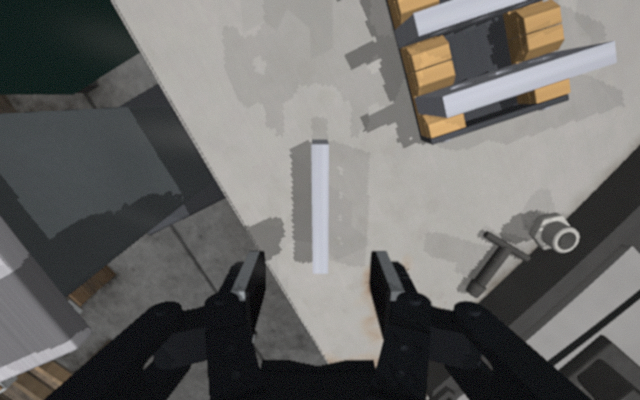

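The 30 is centred at (320,142–272).

```bash
python3 -m inch '[0,0,0.7,0, 0,0,1.8,0, 0,0,3,0, 0,0,3.7,0, 0,0,4.0,0]'|grep -E 'force|pos'; python3 -m inch '[0,0,0,0,0,0,0,0,0,0,0,0,0,0,0,0,0,0,0,0]' 0 60|grep -E 'force|pos|gap';  python3 -m inch '[0,0,-0.7,0, 0,0,-1.7,0, 0,0,-2.9,0.3, 0,0,-4,1.2, 0,0,-4.4,2.1]'|grep -E 'force|pos'; python3 g.py s30,0.125
```

```text
tool_pos: [0.4399, -0.1237, 0.0174]
contact_force: [-0.2, 0.0, -0.5]
grip_force: 0.0
tool_pos: [0.4412, -0.1241, 0.0192]
contact_force: [-0.9, 0.3, 6.8]
finger_gap: 0.122
grip_force: 59.5
tool_pos: [0.4406, -0.1241, 0.1297]
contact_force: [-0.0, -0.1, -2.5]
grip_force: 58.7
t 18.73 p [ 0.4406 -0.1241  0.1297] yaw 42.6 q7 -0.8 gap 0.127 grip 58.7
s30,0.125 (np.float64(0.603), np.float64(0.044)) units [ 9.33 -0.54  0.2 ] turn 5.0 or -13.0
```

```bash
python3 -m inch '[1,0,0,0.6, 2.6,-0.1,0,1.6, 4.6,-0.2,0.1,2.6, 6.5,-0.4,0.1,3.6, 7.9,-0.5,0.2,4.5]' >/dev/null; python3 g.py s30,0.1
```

```text
t 19.35 p [0.5772 0.0218 0.123 ] yaw -2.3 q7 -1.84 gap 0.126 grip 58.7
s30,0.1 (np.float64(0.603), np.float64(0.044)) units [ 1.01 -0.91  0.92] turn 0.51 or -17.49
```

```bash
python3 -m inch '[0.5,-0.4,0.3,0.3, 0.9,-0.8,0.7,0.5, 1,-0.9,0.9,0.5, 1,-0.9,0.9,0.5, 1,-0.9,0.9,0.5]' >/dev/null;python3 -m inch '[0,0,0,0,0,0,0,0,0,0,0,0,0,0,0,0,0,0,0,0]' >/dev/null; python3 g.py s30,0.031
```

```text
t 20.6 p [0.6024 0.0413 0.1008] yaw -7.1 q7 -1.95 gap 0.124 grip 58.7
s30,0.031 (np.float64(0.603), np.float64(0.044)) units [ 0.02 -0.09  2.79] turn 0.03 or -17.97
```

```bash
python3 -m inch '[0,-0.07,0.5,0, 0,-0.07,1.2,0.03, 0,-0.07,1.9,0.03, 0,-0.07,2.3,0.03, 0,-0.07,2.45,0.03]'|grep -E 'pos|force'; python3 -m inch '[0,0,0.1,0, 0,0,0.2,0, 0,0,0.28,0, 0,0,0.34,0, 0,0,0.34,0]'|grep -E 'pos|force'; python3 -m inch '[0,0,0.02,0, 0,0,0.04,0, 0,0,0.06,0, 0,0,0.08,0, 0,0,0.08,0]'|grep -E 'pos|force'
```

```text
tool_pos: [0.6021, 0.043, 0.0383]
contact_force: [-0.2, 0.3, -2.1]
grip_force: 58.7
tool_pos: [0.6028, 0.043, 0.0313]
contact_force: [-0.6, 0.5, -1.4]
grip_force: 58.9
tool_pos: [0.6028, 0.0431, 0.0312]
contact_force: [-4.8, -1.8, 13.5]
grip_force: 61.1
```

Seated. Release and go to the 22.

```bash
python3 -m inch '[0,0,-0.06,0,0,0,-0.06,0,0,0,-0.06,0,0,0,-0.06,0,0,0,-0.06,0]' 0.35 |grep -E 'pos|force|gap'; python3 -m inch '[0,0,-0.5,0, 0,0,-1.4,0, 0,0,-2.4,0, 0,0,-3.2,0, 0,0,-3.5,0]' |grep -E 'pos|force'; python3 g.py 22,0.11
```

```text
tool_pos: [0.6025, 0.043, 0.0304]
contact_force: [-0.1, -0.2, 0.4]
finger_gap: 0.35
grip_force: 0.0
tool_pos: [0.6035, 0.0432, 0.1202]
contact_force: [-0.8, -0.4, 0.7]
grip_force: 0.0
t 23.73 p [0.6035 0.0432 0.1202] yaw -7.4 q7 -1.95 gap 0.344 grip 0.0
22,0.11 (0.458, 0.106) units [-6.1  -1.75  0.39] turn 0.32 or -17.68
```

```bash
python3 -m inch '[-0.9,-0.2,0.1,0.1, -2.6,-0.7,0.2,0.2, -4.4,-1.3,0.3,0.3, -5.6,-1.6,0.4,0.3, -6.1,-1.75,0.4,0.3]' 0.6 >/dev/null; python3 -m inch '[0,0,0,0,0,0,0,0,0,0,0,0,0,0,0,0,0,0,0,0]'>/dev/null
python3 - <<'E'
from h import *
c=env.capture('wrist'); cv2.imwrite('pics/w5.png',c['img'][:,:,::-1])
E
python3 g.py 22,0.0145
```

```text
t 25.02 p [0.4571 0.106  0.108 ] yaw -10.4 q7 -2.18 gap 0.598 grip 0.0
22,0.0145 (0.458, 0.106) units [ 0.03 -0.02  3.74] turn 0.02 or -17.98
```

View pics/w5.png

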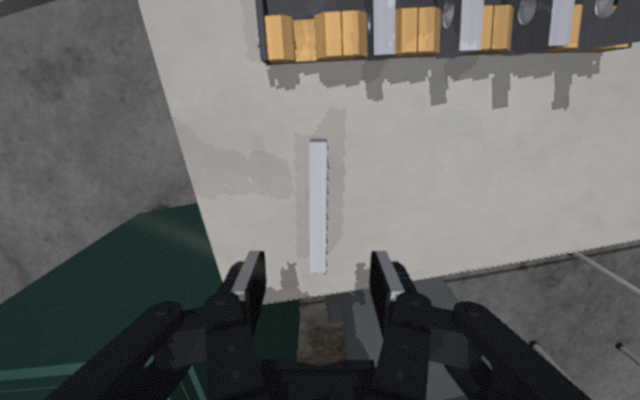

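The 22 is centred at (318,140–272).

```bash
python3 -m inch '[0,0,0.6,0, 0,0,1.6,0, 0,0,2.7,0, 0,0,3.4,0, 0,0,3.7,0]'|grep -E 'force|pos'; python3 -m inch '[0,0,0,0,0,0,0,0,0,0,0,0,0,0,0,0,0,0,0,0]' 0 60|grep -E 'force|pos|gap';  python3 -m inch '[0,0,-0.5,0, 0,0,-1.4,0, 0,0,-2.4,0, 0.3,0,-3,0, 0.9,0,-3.3,0]'|grep -E 'force|pos'; python3 g.py s22,0.09
```

```text
tool_pos: [0.4559, 0.1058, 0.0139]
contact_force: [0.4, -0.9, -0.2]
grip_force: 0.0
tool_pos: [0.4575, 0.1063, 0.0163]
contact_force: [-1.3, 0.2, 6.1]
finger_gap: 0.121
grip_force: 61.8
tool_pos: [0.4794, 0.1019, 0.0993]
contact_force: [0.9, 0.4, -1.4]
grip_force: 60.9
t 26.9 p [0.4794 0.1019 0.0993] yaw -10.4 q7 -2.17 gap 0.122 grip 60.9
s22,0.09 (np.float64(0.609), np.float64(0.089)) units [ 5.2  -0.43  0.38] turn -0.3 or 17.7
```

```bash
python3 -m inch '[0.9,0,0,0, 2.4,-0.2,0.1,-0.1, 3.9,-0.3,0.2,-0.2, 4.9,-0.4,0.3,-0.3, 5.2,-0.4,0.4,-0.3]' >/dev/null;python3 -m inch '[0,0,0,0,0,0,0,0,0,0,0,0,0,0,0,0,0,0,0,0]' >/dev/null; python3 g.py s22,0.0285
```

```text
t 28.15 p [0.6087 0.0884 0.0883] yaw -7.4 q7 -2.04 gap 0.122 grip 60.9
s22,0.0285 (np.float64(0.609), np.float64(0.089)) units [ 0.02 -0.03  2.39] turn 0.0 or -18.0
```

```bash
python3 -m inch '[0,0,0.4,0, 0,-0.02,1,0, 0,-0.02,1.6,0, 0,-0.02,2,0, 0,-0.02,2.1,0]'|grep -E 'pos|force'; python3 -m inch '[0,0,0.08,0, 0,0,0.16,0, 0,0,0.22,0, 0,0,0.28,0, 0,0,0.28,0]'|grep -E 'pos|force'; python3 -m inch '[0,0,0.02,0, 0,0,0.04,0, 0,0,0.06,0, 0,0,0.08,0, 0,0,0.08,0]'|grep -E 'pos|force'
```

```text
tool_pos: [0.6082, 0.0888, 0.0343]
contact_force: [0.1, 0.5, -1.0]
grip_force: 60.9
tool_pos: [0.6088, 0.0888, 0.0285]
contact_force: [-0.4, -0.5, -1.5]
grip_force: 60.9
tool_pos: [0.6089, 0.0889, 0.0283]
contact_force: [-5.0, -1.6, 11.3]
grip_force: 62.6
```

Seated. Release, rise and back away for a check.

```bash
python3 -m inch '[0,0,-0.06,0,0,0,-0.06,0,0,0,-0.06,0,0,0,-0.06,0,0,0,-0.06,0]' 0.35 |grep -E 'pos|force|gap'; python3 -m inch '[0,0,-0.5,0, 0,0,-1.4,0, 0,0,-2.6,0, 0,0,-3.8,0, 0,0,-4.5,0]' |grep -E 'pos|force'; python3 -m inch '[-1,0,-0.3,0, -2.5,0,-0.8,0, -4,0,-1.4,0, -5,0,-1.8,0, -5,0,-2,0]' >/dev/null; python3 g.py
python3 - <<'E'
from h import *
a=env.capture('scene')['img'][145:265,230:400,::-1]; w=env.capture('wrist')['img'][:,:,::-1]
cv2.imwrite('pics/e1.png',np.vstack([cv2.resize(a,(500,353)),cv2.resize(w,(400,250))[:, :] if 0 else cv2.copyMakeBorder(cv2.resize(w,(384,240)),0,0,58,58,0)]))
E
```

```text
tool_pos: [0.6086, 0.085, 0.028]
contact_force: [-1.9, -7.1, 2.2]
finger_gap: 0.35
grip_force: 3.5
tool_pos: [0.6098, 0.0898, 0.1429]
contact_force: [0.0, -0.1, -0.2]
grip_force: 0.0
t 31.9 p [0.4836 0.1056 0.1912] yaw -7.3 q7 -2.08 gap 0.35 grip 0.0
```

View pics/e1.png

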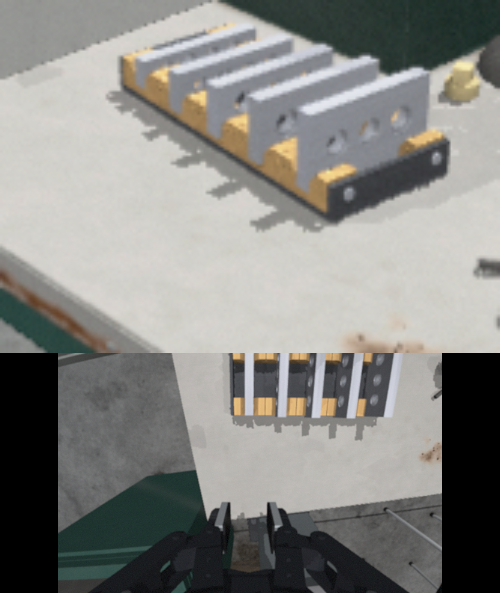

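The picture shows all five standing in the rack in descending order. The finger brushed the end plate on the last release (7 N), so I'll check the centres numerically.

Run:
```python
from h import *
c=env.capture('top'); im=c['img'].astype(int)
m=((im.min(2)>165)&(im[:,:,2]>im[:,:,0]-1)).astype(np.uint8); m[:140]=0;m[215:]=0;m[:,:225]=0;m[:,360:]=0
n,l,st,ce=cv2.connectedComponentsWithStats(m); I=[i for i in range(1,n) if st[i,4]>60]; I.sort(key=lambda i:-ce[i][0])
r=np.radians(-7.4); d=np.array([np.cos(r),np.sin(r)]); nn=np.array([-d[1],d[0]])
for i,h in zip(I,(.066,.058,.050,.042,.034)):
    P=plane(c,np.argwhere(l==i)[:,::-1],h)[:,:2]-[.5855,-.0933]; v=np.linalg.svd(P-P.mean(0),full_matrices=False)[2][0]
    print(st[i,4],'along row',(P@nn).mean().round(4),'along slot',(P@d).mean().round(4),'yaw',np.degrees(np.arctan(v[1]/v[0])).round(1))
```

```text
257 along row 0.0 along slot -0.0001 yaw -7.4
251 along row 0.0465 along slot -0.002 yaw -7.3
246 along row 0.0919 along slot -0.0036 yaw -7.3
237 along row 0.1378 along slot -0.0024 yaw -7.4
237 along row 0.184 along slot -0.0006 yaw -7.5
```

```bash
python3 -c "
from plant import env
print(env.job_done())"
```

```text
the job is handed in; nothing more can be done
None
```

All four parallels (46, 38, 30 and 22 mm) now stand seated in the rack, stepping down from the tallest. By the overhead camera each is within 1 mm of its slot along the row and within 4 mm lengthwise. I handed the job in at about 32 s; it returned no verdict. On the last release a finger pressed lightly (about 7 N), I think on the rack's end plate, and the 22 was still in place afterwards.

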